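# Gauge the depth of the open channel and lock the reading

### The arm

A 7-joint arm with a two-finger parallel gripper is mounted at the origin on the work surface. World frame = base frame: x ahead of the robot, y to its left, z up, the work surface at z = 0. Lengths are in mm, angles in rad, forces in N, time in s.
With the tool pointing down it reaches from about 400 to 900 mm from the base axis. Payload 5.6 kg.
Tool frame: the origin (TCP) lies midway between the tips of the shut fingers; the grasp point (between the pads) lies 19 mm behind it; x points along the fingers, y is the direction in which the jaws open and shut, and the axes are right-handed (so a half turn about x gives the same grasp; the last joint's range is limited). The gripper opens to 92 mm and grips with 3 to 60 N. Pads are 20 mm wide; open, the fingers measure 128 mm over their backs; the gripper's body (75 mm by 189 mm) begins 69 mm behind the grasp point.
Start: joints at [1.261, 0.468, -0.012, 1.603, 0.006, 1.071, -0.056], TCP at [171.327, -627.021, 214.592] pointing down, gripper open.
Joint ranges: [-2.53, 2.53], [-0.31, 2.02], [-1.57, 1.55], [0.28, 2.44], [-1.29, 4.43], [0.15, 1.84], [-2.92, 2.92]. Speed limits (rad/s): [2.57, 2.57, 3.14, 3.14, 3.14, 3.14, 3.14].

### API

Orientations are given as a rotation vector (axis times angle).
In Python, from cell import robot, grip, kin, viewer gives the robot as it stands. Calls block until the motion is done:
- robot.movep(position, orientation): joint-space move of the TCP to a pose.
- robot.servo_line(position, feed=150, rotation=None): straight line of the TCP; rotation=None keeps the orientation; feed is the mean speed in mm/s.
- robot.goto_joints(angles): joint-space move.
- grip(opening, newtons=None): opening from 0.0 (shut) to 1.0 (fully open); newtons is the grip in N (None keeps the last); returns when the fingers have stopped.
- robot.hold(seconds).
- kin.ik(position, orientation): joint angles nearest the present ones, or None.
- robot.observe(): the state.
- viewer.read_camera(name): name is "scene" or "side" or "wrist"; returns the picture (480x640x3 uint8, red, green, blue); there is no depth.
- viewer.camera_info(name): a dict with "camera_matrix" (3x3 intrinsics, pixels), "R" (3x3) and "t" (3): a world point X has camera coordinates R X + t. Camera axes: x right, y down, z forward; pixel columns grow to the right and rows downward; lengths in mm; the calibration is good to about 2 mm. The wrist camera is an equidistant fisheye: a pixel r from the principal point sees the ray r / f radians off the axis. A picture is of the moment at which its call begins: read the wrist's pose just before it. camera_info takes no time and is no camera call; for the wrist camera it gives the pose at the moment of the call.
A pose or a line that the arm cannot do raises robot.IKError and nothing moves.
- robot.job_done(): hands the job in, once; it reports no verdict.
Trained networks look in the newest picture that a camera, given by its name, has taken for a name from the list of things; names that differ only in an ending like _2 or _b are one class to them, and where a whole thing is asked for, a point or a joint stands for the part that bears it (a point fixed in the world has none). Each returns a list of dicts, best first, with "confidence" (0 to 1); they miss things now and then, are a little off and sometimes report something else, mostly with a low value. They report only what shows in the picture. A call takes as long as a camera call. They do not tell look-alikes from the thing itself.
- viewer.silhouettes(name, camera): "mask" (480x640 bool, what is visible of it).
- viewer.pinpoint(name, camera): "at" ([x, y, z] in mm, in the coordinates of the camera as it stood for that picture, good to about 4 mm: a listed point, or the origin of a listed thing).
The state is a dict: "t": time; "joints": joint angles; "joint_velocities": joint speeds; "joint_torque": joint torques, N m; "tcp_pos": TCP position; "tcp_rot": TCP orientation; "contact_force": force on the tool from outside, world axes, zero at the start; "wrist_torque": the same for the moment, N m; "grip_width": opening from 0.0 (shut) to 1.0 (fully open).
Only numpy, scipy, OpenCV 4.12 (cv2) and the standard library are available. Lean on these libraries where they do the work, as an engineer would, in place of code of your own. Each camera call takes 0.05 s, during which the arm holds its last target. There are 200 camera calls.

### The job

Two identical depth gauges stand on the bench: one over a deep, open aluminium U-channel, the other over a solid flat bar. On the gauge over the U-channel, take the probe by its knob and lower it until its tip touches the channel's floor, then lock it there by pressing that gauge's raised lock lever down flat, and let go. Do not lock before the probe is down, do not shift the channel, and leave the other gauge's probe where it is.

Things in the scene. Friction and masses are not known exactly. Their poses are not given: they have to be found in the camera images.
- gauge_knob (a point): Centre of the probe's knob on the gauge over the U-channel: black upright cylinder, 34 mm across and high, on a 10 mm rod whose tip is 168 mm below this point. The rod slides only vertically through the grey arm (top 150 mm above the bench) and stays where left (about 3 N friction). Starts with the tip 35 to 85 mm above the channel's floor. x: along the channel; y: towards the lever.
- channel: Loose aluminium U-channel, open side up, on that gauge's base: 140 mm long (x), 70 wide (y), 60 high, walls and floor 5 mm thick, 0.9 kg. Origin: centre of its underside, 12 mm above the bench; the floor to touch is 5 mm above it. With the tip on the floor the knob's centre is 173 mm above the origin.
- gauge_lock_pad (a point): Top of the black thumb paddle (30 mm wide, 36 long) of that gauge's lock lever, 80 mm from its hinge, which is 43 mm to the +y side of the probe's axis, 144 mm above the bench. Starts sloping up outward 37 to 43 degrees, this point about 200 mm up; about 3 N pushes it down to its stop, level, this point 152 mm up and 123 mm from the probe's axis: locked. Stays where left. z: up when locked.
- other_knob (a point): Centre of the knob of the other, identical gauge, which stands over a solid flat bar (160 x 60 x 20 mm). To be left alone.
Things that resemble listed ones, but are neither listed nor needed, are in the scene too. Leave any orange or pink look-alike of the channel alone.

How it is judged (in metres and radians):
On the way, in this order (a step that is already met when the one before it is completed fails the run):
1. the probe's tip is lowered onto the channel's floor (within 3 mm), the lock lever still up (z of gauge_knob in the frame of channel below 0.176 m and angle between gauge_lock_pad's own z axis and vertical above 0.4 rad), for 0.1 s.
2. the lock lever is pressed down flat (within 11 degrees of level) with the tip still on the floor (within 5 mm) (z of gauge_knob in the frame of channel below 0.178 m and angle between gauge_lock_pad's own z axis and vertical below 0.2 rad), for 0.2 s.
At the end, for the whole second after the job is handed in: The probe's tip rests on the channel's floor (within 5 mm), the lock lever lies flat (within 11 degrees of level), and the channel lies still under the probe, within 15 mm of where it was (all of step 2 and z of gauge_knob in the frame of channel above 0.168 m and distance of channel from where it was at the start of the episode below 0.015 m and horizontal distance between gauge_knob and channel below 0.03 m and linear speed of channel below 0.02 m/s); the robot touches nothing.
It fails at once if the lever is pressed more than half way down while the tip is more than 10 mm above the channel's floor (angle between gauge_lock_pad's own z axis and vertical below 0.35 rad and z of gauge_knob in the frame of channel above 0.183 m).
It fails at once if the channel is shifted by more than 20 mm (distance of channel from where it was at the start of the episode above 0.02 m).
It fails at once if the other gauge's probe is moved by more than 10 mm (distance of other_knob from where it was at the start of the episode above 0.01 m).
It also fails if it takes over 43 s, if anything falls off the work surface, if the arm or the gripper's body presses on something with over 40 N, if the wrist force passes 120 N, or if a joint passes its speed limit or range.

## Working session

There is one attempt and no reset: what is moved stays moved. The work goes in short steps, each a Python script; the robot and the scene stay as the last script left them, time stands still between calls to the robot, and variables do not carry over. Pictures are saved under pics/ and viewed, about 8 in all and at most 12, crops included, and the job is handed in when it is done.

```bash
ls; mkdir -p pics; cat > h.py <<'E'
import numpy as np, cv2
from cell import robot, grip, kin, viewer
from scipy.spatial.transform import Rotation as Ro
def world(cam,p,info=None):
    i=info or viewer.camera_info(cam); R=np.array(i["R"]);t=np.array(i["t"])
    return R.T@(np.array(p)-t)
def px(cam,X):
    i=viewer.camera_info(cam); c=np.array(i["R"])@np.array(X)+np.array(i["t"]); u=np.array(i["camera_matrix"])@c; return u[:2]/u[2]
def save(cam,name):
    im=viewer.read_camera(cam); cv2.imwrite(f"pics/{name}.png",im[:,:,::-1]); return im
E
python3 - <<'E'
from h import *
np.set_printoptions(precision=1,suppress=True)
s=robot.observe();print(s["t"],s["tcp_pos"],s["tcp_rot"])
for c in("scene","side"):
    save(c,c+"0")
    for n in("gauge_knob","channel","gauge_lock_pad"):
        for d in viewer.pinpoint(n,c): 
            w=world(c,d["at"]);print(c,n,round(d["confidence"],2),w,px(c,w))
E
```

```text
pics
0.0 [ 171.2 -626.4  213.6] [ 2.1  0.3 -2.1]
scene gauge_knob 0.57 [ 565.3 -255.2  267.8] [345.2 308.6]
scene channel 0.97 [ 565.5 -254.8   10.7] [342.7 396.4]
scene channel 0.87 [ 359.6 -195.9   -3.5] [273.4 342. ]
scene channel 0.59 [ 174.  -324.8    0.1] [171.6 349.5]
scene gauge_lock_pad 0.74 [ 544.6 -160.9  198.2] [357.  297.9]
side gauge_knob 0.93 [ 562.4 -254.   270.1] [278.6 133.1]
side channel 0.94 [ 359.9 -189.2   -2.7] [343.1 254.5]
side channel 0.9 [ 166.4 -316.5   -0.6] [427.5 244.3]
side channel 0.88 [ 563.4 -258.4   14.8] [281.1 221.6]
side gauge_lock_pad 0.71 [ 540.  -162.7  202.3] [272.1 173.5]
```

View pics/scene0.png

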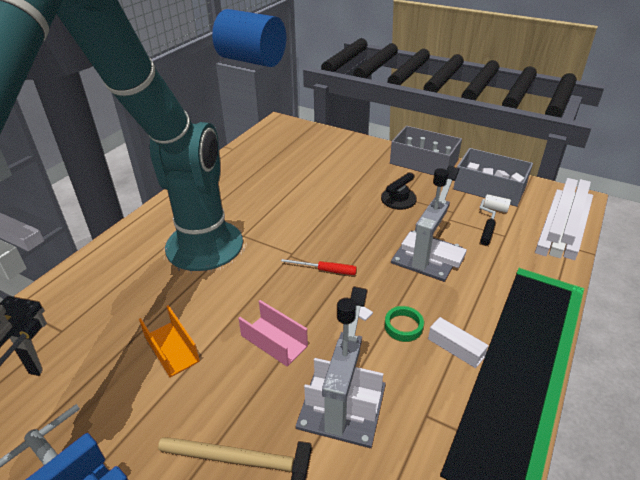

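View pics/side0.png

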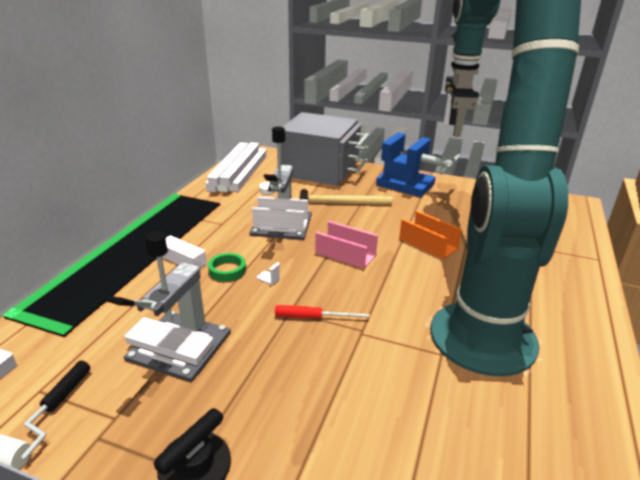

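The gauge over the open channel is the near one: knob at scene (346,311) and side (278,134), raised paddle at scene (359,297). The networks' points agree with this: knob z is about 269, paddle about 200 mm up and 95 mm out, channel origin z about 12. Next I move above it and refine with the wrist camera.

```bash
cat >> h.py <<'E'
def down(a,flip=False):  # tool x down, tool y along heading a
    y=np.array([np.cos(a),np.sin(a),0])*(-1 if flip else 1); x=np.array([0,0,-1.]); return Ro.from_matrix(np.c_[x,y,np.cross(x,y)]).as_rotvec()
E
python3 - <<'E'
from h import *
np.set_printoptions(precision=2,suppress=True)
a=np.arctan2(92.9,-21.5)-np.pi/2; print("a",a)
P=[564,-254.6,370]; j0=robot.observe()["joints"]
best=[(np.abs(np.array(q)-j0).max(),f,q) for f in(0,1) if (q:=kin.ik(P,down(a,f))) is not None]
print(best); f=min(best)[1]
robot.movep(P,down(a,f)); s=robot.observe();print(s["t"],s["tcp_pos"],f)
i=viewer.camera_info("wrist"); save("wrist","w1")
for n in("gauge_knob","channel","gauge_lock_pad"):
    for d in viewer.pinpoint(n,"wrist"): print(n,round(d["confidence"],2),world("wrist",d["at"],i))
for c in("scene","side"):
    viewer.read_camera(c)
    for n in("gauge_knob","channel","gauge_lock_pad"):
        for d in viewer.pinpoint(n,c): print(c,n,round(d["confidence"],2),world(c,d["at"]))
E
```

```text
a 0.22742767991566248
[(np.float64(0.5200020164993127), 0, array([ 0.76,  0.36, -0.53,  1.46,  0.18,  1.37,  0.45])), (np.float64(2.4925080297859443), 1, array([ 0.38,  0.31, -0.02,  1.48,  0.01,  1.35, -2.55]))]
2.425 [ 563.19 -256.4   369.39] 0
gauge_knob 0.91 [ 566.14 -252.39  261.78]
channel 0.82 [ 354.26 -195.28   -3.83]
channel 0.58 [ 170.38 -319.37    1.54]
gauge_lock_pad 0.61 [ 544.05 -161.29  200.68]
gauge_lock_pad 0.36 [ 565.37 -253.95  263.3 ]
scene gauge_knob 0.74 [ 563.91 -256.43   10.91]
scene gauge_knob 0.62 [ 567.92 -255.93  264.94]
scene channel 0.92 [ 173.86 -325.01    0.81]
scene channel 0.86 [ 360.67 -197.52   -0.26]
scene channel 0.85 [ 563.83 -254.43   10.1 ]
scene gauge_lock_pad 0.83 [ 547.31 -158.92  201.86]
side gauge_knob 0.57 [ 559.29 -254.76  267.07]
side channel 0.91 [ 357.03 -190.19    0.31]
side channel 0.77 [ 563.9  -259.21   11.86]
side channel 0.69 [ 165.39 -313.98   -3.84]
side gauge_lock_pad 0.57 [ 541.52 -157.66  200.9 ]
side gauge_lock_pad 0.55 [ 562.49 -251.6   266.85]
```

View pics/w1.png

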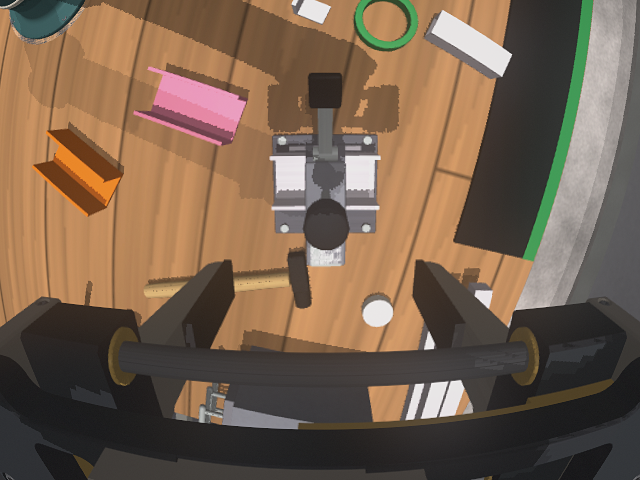

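The wrist view shows the jaws square to the gauge, with the knob at (326,225) and the paddle at (325,90) straight ahead. Knob is at about (564.3,-254.5,266). Next I grasp it and lower until it makes contact.

```bash
python3 - <<'E'
from h import *
np.set_printoptions(precision=2,suppress=True)
def st(m): s=robot.observe();print(m,round(s["t"],2),s["tcp_pos"],s["contact_force"],round(s["grip_width"],3)); return s
robot.servo_line([564.8,-253.2,300],feed=100); s=st("above")
c=np.array([564.8,-253.2]); c=c+(np.array([564.3,-254.5])-np.array(s["tcp_pos"])[:2]) 
robot.servo_line([*c,251],feed=80); st("down")
grip(0.0,30); s=st("grip")
if s["grip_width"]<0.25: raise SystemExit("no knob")
F0=np.array(s["contact_force"])
robot.servo_line([*c,178],feed=50); st("low")
for z in np.arange(176,150,-1.5):
    robot.servo_line([*c,z],feed=15); robot.hold(0.1); s=st(z)
    if s["contact_force"][2]-F0[2]>14: break
save("scene","s2")
for n in("gauge_knob","channel","gauge_lock_pad"):
    for d in viewer.pinpoint(n,"scene"): print(n,round(d["confidence"],2),world("scene",d["at"]))
E
```

```text
above 3.88 [ 565.23 -253.27  300.64] [-0.65  0.7  -0.09] 1.004
down 4.64 [ 564.12 -254.44  251.21] [-0.56  0.5  -0.28] 0.997
grip 5.56 [ 564.57 -254.27  251.06] [ 3.64 -0.33 -1.2 ] 0.363
low 7.17 [ 564.55 -254.23  177.27] [ 6.89  1.44 -0.05] 0.365
176.0 7.55 [ 564.54 -254.29  175.27] [6.79 0.22 0.1 ] 0.362
174.5 7.9 [ 564.56 -254.26  173.8 ] [ 6.25  0.54 -0.29] 0.363
173.0 8.25 [ 564.53 -254.26  172.31] [ 6.12  1.08 -0.52] 0.362
171.5 8.6 [ 564.53 -254.31  170.82] [ 5.87  0.34 -0.44] 0.366
170.0 8.95 [ 564.58 -254.28  169.4 ] [6.38 0.77 0.08] 0.363
168.5 9.3 [ 564.58 -254.32  169.27] [2.6  0.88 8.77] 0.366
167.0 9.65 [ 564.62 -254.34  169.16] [ 0.2   2.4  15.92] 0.363
gauge_knob 0.88 [ 565.02 -254.21  186.03]
channel 0.96 [ 358.55 -196.03   -4.06]
channel 0.86 [ 563.48 -257.34    7.8 ]
channel 0.63 [ 171.9  -324.77    1.95]
```

The tip made contact at TCP z≈169.3, and the force rose 16 N without the TCP going further down. The network puts the knob at z≈186, against 185 expected. Next I release, go up and over, and press the lever along its arc.

```bash
python3 - <<'E'
from h import *
np.set_printoptions(precision=2,suppress=True)
def st(m): s=robot.observe();print(m,round(s["t"],2),s["tcp_pos"],s["contact_force"],round(s["grip_width"],3)); return s
K=np.array([564.4,-254.4]); d=np.array([-21.,93.5]); d/=np.linalg.norm(d)
p=np.array(robot.observe()["tcp_pos"])
grip(1.0); st("open")
robot.servo_line([p[0],p[1],290],feed=120); st("up")
for n in("gauge_knob","channel"):
  for c in("scene","side"):
    viewer.read_camera(c)
    for e in viewer.pinpoint(n,c): print(c,n,round(e["confidence"],2),world(c,e["at"]))
grip(0.0)
at=lambda r,z:[*(K+r*d),z]
robot.servo_line(at(104,290),feed=120); st("over")
robot.servo_line(at(104,222),feed=80); s=st("near"); F0=s["contact_force"][2]
for r,z in((106,205),(110,190),(114,175),(117,162),(118,158)):
    robot.servo_line(at(r,z),feed=40); st((r,z))
for z in np.arange(156,140,-1.5):
    robot.servo_line(at(118,z),feed=15); robot.hold(.1); s=st(z)
    if s["contact_force"][2]-F0>15: break
robot.hold(.3)
robot.servo_line(at(118,280),feed=100); st("up")
save("scene","s3"); cv2.imwrite("pics/s3c.png",cv2.resize(cv2.imread("pics/s3.png")[220:460,240:460],None,fx=2.4,fy=2.4))
for c in("scene","side"):
    save(c,c+"4")
    for n in("gauge_knob","channel","gauge_lock_pad"):
        for e in viewer.pinpoint(n,c): print(c,n,round(e["confidence"],2),world(c,e["at"]))
E
```

```text
open 10.81 [ 563.87 -254.43  167.03] [ 0.46 -0.02  0.01] 1.004
up 11.98 [ 564.13 -254.26  289.05] [ 0.41 -0.34 -0.44] 0.999
scene gauge_knob 0.96 [ 568.4  -256.82  185.45]
side gauge_knob 0.68 [ 562.93 -253.91  186.91]
scene channel 0.86 [ 359.71 -197.04   -0.59]
scene channel 0.76 [ 564.59 -257.9     7.46]
scene channel 0.72 [ 175.23 -327.07    1.9 ]
side channel 0.91 [ 167.14 -316.27   -1.08]
side channel 0.69 [ 564.6  -258.34   15.12]
side channel 0.69 [ 357.74 -194.25   -2.64]
over 14.75 [ 541.67 -153.96  289.94] [ 0.27 -0.11 -0.34] 0.001
near 15.75 [ 542.01 -152.91  222.49] [ 1.59 -0.08  0.57] -0.002
(106, 205) 16.32 [ 540.97 -150.91  204.74] [ 0.25  0.1  -0.14] 0.004
(110, 190) 16.87 [ 539.88 -147.08  189.51] [ 0.21  0.26 -0.63] 0.005
(114, 175) 17.41 [ 539.   -143.3   174.53] [-0.52 -0.4  -0.37] 0.003
(117, 162) 17.89 [ 538.45 -140.22  161.58] [-0.05  0.4  -0.19] 0.0
(118, 158) 18.14 [ 538.35 -139.23  157.73] [0.42 0.57 0.52] 0.005
156.0 18.52 [ 538.49 -139.32  155.93] [-0.85 -0.11  1.07] 0.004
154.5 18.88 [ 538.57 -139.24  154.44] [-0.78  0.27  0.67] 0.003
153.0 19.23 [ 538.54 -139.35  152.92] [-0.4   0.18  0.07] 0.004
151.5 19.57 [ 538.67 -139.31  152.27] [-1.82  0.66  6.74] 0.005
150.0 19.93 [ 538.69 -139.29  151.99] [-5.49  0.83 16.18] 0.003
up 21.68 [ 538.17 -139.2   279.28] [-0.15 -0.23 -0.41] 0.005
scene gauge_knob 0.79 [ 566.72 -253.79  184.97]
scene channel 0.78 [ 175.41 -325.93    2.06]
scene channel 0.74 [ 360.8  -195.94   -1.98]
scene channel 0.71 [ 562.32 -256.29    7.89]
scene gauge_lock_pad 0.65 [ 540.66 -135.74  153.3 ]
side gauge_knob 0.65 [ 560.53 -257.54  185.99]
side channel 0.9 [ 165.12 -317.25   -3.17]
side channel 0.67 [ 356.53 -188.85   -0.11]
side channel 0.61 [ 564.14 -256.14   16.84]
side gauge_lock_pad 0.7 [ 535.69 -137.85  149.92]
```

View pics/s3c.png

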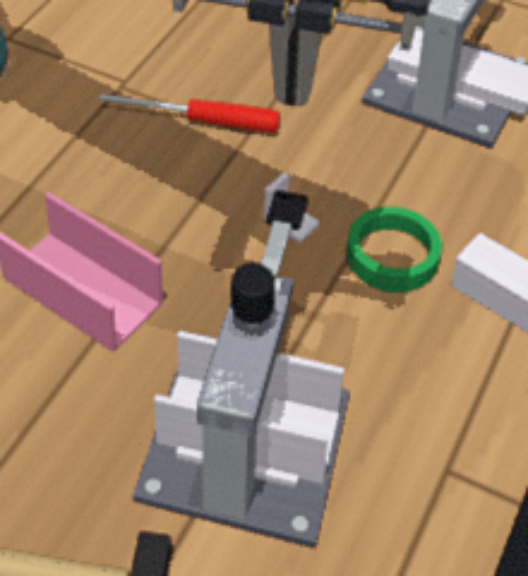

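View pics/side4.png

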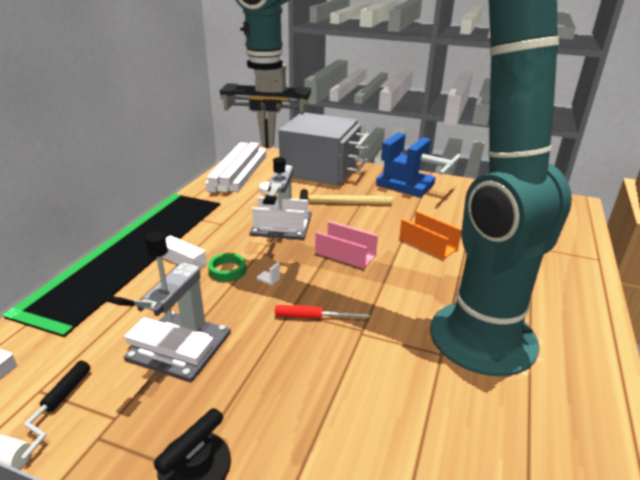

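The scene crop shows the knob low on the arm at (252,290), the lever lying flat with its paddle at (290,208), and the channel in place. In the side view the other gauge's knob (157,243) hasn't changed, and the gripper is clear of everything.

```bash
python3 -c "
from h import *
robot.job_done(); print(robot.observe()['t'])"
```

```text
the job is handed in; nothing more can be done
the job is handed in; nothing more can be done
```

I lowered the probe on the U-channel gauge until its tip touched the channel floor, let go, then pressed the lock lever flat. I backed off and handed the job in at about 22 s of the 43 s allowed; no verdict was reported.

- **Probe:** contact force rose to 16 N and the TCP stopped going down at z≈169 mm. The knob then measured z≈185–187 mm, against 185 expected.
- **Lever:** it reached its stop at z≈152 mm with 16 N. The paddle measured z≈150–153 mm, against 152 expected.
- **Channel:** its position did not change within the few millimetres the networks can resolve. Its height read 8 mm from the scene camera and 17 mm from the side camera, against 12 true; I took this as network noise, since the same spread showed up earlier.
- **Other gauge:** its probe looked unchanged in the side picture, but I did not measure it.

No check failed. One network report put a "knob" at z≈11 mm, at the channel; I rejected it because it contradicted the known height.

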